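Strap the core tubes in the V stand, turn the jar up and clip its rim

TASK

Get the bench ready for emptying the core tubes. First swing the strap of the V-block stand aside, lay every metal core tube down in a V of its own, seated and centred lengthways between the stand's two ends, and swing the strap back square across the stand so that it holds them. Turn the square jar draining mouth down on the black mat the right way up, standing on the mat, and clip the spring clip from its post upright and well down on to the jar's rim; leave the specimen pot where it is.

Things in the scene. Friction and masses are not known exactly. Their poses are not given: they have to be found in the camera images.
- stand: fixed aluminium plate 110 x 172 x 10 mm with two V troughs; origin: centre of its underside; x along the troughs, y across them. A trough is two steel 90 degree V saddles, 18 mm long, 40 mm wide at the top, tops 51 mm high, their middles at x = -34 and +34 mm, so 50 mm between them is open for fingers down to the plate. The strap's pivot post, 18 mm thick, stands in the middle
- groove_left (a point): where the middle of a tube's axis lies when it is seated and centred in the trough on the stand's +y side: 62 mm from the stand's middle, 52 mm above the worktop; axes as the stand's
- groove_right (a point): the same for the trough on the stand's -y side
- strap (a joint): flat double-ended metal strap, 144 x 20 x 6 mm, turning level about the post in the stand's middle; 0 rad: square across both troughs, shut, at a stop; positive anticlockwise from above; 1.57: lengthways between the troughs, both free; stop at 1.75. Underside 70.5 mm above the worktop, 3.5 mm over a seated tube. Light friction (0.06 Nm), stays where left
- strap_knob (a point): middle of the round black knob (14 mm diameter, 32 mm high) on one end of the strap, 58 mm from the pivot: on the stand's -y side at angle 0, on its +x side at 1.57. This point is 92.5 mm above the worktop, the knob's top 108.5 mm, the strap's upper face 76.5 mm
- tube_1: core tube, may be absent: plain metal cylinder, 30 mm in diameter, with a grey hexagonal cap (31 mm across flats, 12 mm thick) at each end, 136 mm over all, 0.16 kg, lying on the worktop; origin in its middle on the axis, 15.5 mm above the worktop; its x runs along it; both ends are alike; 112 mm of bare cylinder between the caps
- tube_2: second core tube, in every measure like tube_1; may be absent
- jar: white square jar, open at one end, 58 x 58 mm (60 mm at its thin rim), 66 mm high, walls and bottom 4 mm, 0.13 kg, standing mouth down at the start; origin at the outer centre of its closed bottom; its z runs from bottom to mouth (so down at the start), its x and y are square to the walls
- mat: flat black ribbed rubber mat fixed on the worktop, 100 mm (its x) by 120 mm (its y), 3 mm thick; origin at the centre of its underside. The printer to the left of the worktop carries tall upright magazines (beyond y = 0.2 m, from 0.38 m up) that the arm must keep clear of
- specimen_pot_1: white lidded specimen pot, 49 mm in diameter and 65 mm high; a bystander; origin at the centre of its underside
- post: fixed dark foot, 60 x 56 x 8 mm, with an upright steel plate (44 mm along x, 2.2 mm thick, top 54 mm above the worktop) on which the spring clip sits astride; origin: centre of its underside
- clip: metal spring clip, 20 mm wide (its x), 45 g, upright on the post; origin in the middle of its slot under the pivot block, which rests on the plate's or rim's top; z up. Two jaws reach 28 mm down, 3 mm apart when shut (fixed one at -y); two levers reach 44 mm up (the moving one 36 when shut): fixed one's outer face at y = -15 mm, moving one's slants out to y = +29 mm at the top when shut
- clip_jaw (a joint): angle of the clip's moving half: 0 shut, 0.42 rad with the levers squeezed to the stop (levers then parallel, 30 mm over their outer faces, even about y = 0; the moving jaw's face then slopes from 5 mm at the top of the slot to 16 mm at its tip on the +y side, the fixed one's stays at -1.5 mm). Spring: about 16 N at mid-lever to open fully, and it shuts by itself

How it is judged:
By the outcome, as a careful person would: the job done as asked, in the order asked, and still so for the second after the job is handed in, with the robot touching nothing.
Of tube_1, tube_2 only 1 to 2 are there at a start; the rules pass over those that are not, and their reading is None.
At some moment in a run one of tube_1, tube_2 may be knocked a few centimetres aside while the robot is not near it.
Once in a run the grip may slacken for a moment while it holds something.
It also fails if it takes over 210 s, if anything falls off the work surface, if the arm or the gripper's body presses on something with over 40 N, if the wrist force passes 120 N, or if a joint passes its speed limit or range.

ROBOT

A 6-joint arm with a two-finger parallel gripper is mounted at the origin on a cart in front of the work surface, level with it; the furniture and walls round the work are solid. World frame = base frame: x ahead of the robot, y to its left, z up, the work surface at z = 0. Lengths are in mm, angles in rad, forces in N, time in s.
With the tool pointing down it reaches from about 375 to 900 mm from the base axis. Payload 3.1 kg.
Tool frame: the origin (TCP) lies at the very end of the fingers, on their centre line; the grasp point (between the pads) lies 19 mm behind it; z points along the fingers, y is the line along which they close (so a half turn about z gives the same grasp; the last joint's range is limited). The gripper opens to 87 mm and grips with 3 to 60 N. Pads are 19 mm wide; open, the fingers measure 117 mm over their backs; the gripper's body (75 mm by 190 mm) begins 51 mm behind the grasp point.
Start: joints at [-1.421, 0.527, 1.433, -0, 1.181, -0.178], TCP at [201.248, -591.689, 222.548] pointing down, gripper open.
Joint ranges: [-3.08, 3.08], [-0.75, 2.2], [0.22, 2.44], [-1.43, 4.57], [0, 2.65], [-2.85, 2.85]. Speed limits (rad/s): [2.79, 2.79, 3.14, 3.14, 3.14, 3.14].

INTERFACE

Orientations are given as a 3x3 rotation matrix whose columns are the frame's x, y, z axes.
In Python, from station import ctrl, read_camera, order, look_for gives the robot as it stands.
- The arm moves only by the tool step_arm, never from a script. Its argument "commands" is a list that holds one entry, the list of rows, each a list of 7 numbers: the shift along the tool's x, y, z in mm, then the turn, a rotation vector about the tool's x, y, z in rad, then the finger opening in mm, from 0 to 87. A call has 1 to 20 rows; each row is the pose to reach, as a shift and turn from the pose commanded when the call began, along the tool's axes at that moment; what a row does not reach only later rows make up. A row lasts 1/10 s, in which the tool goes at most 50 mm and 8.59 degrees, less where a joint would pass 70% of its speed; a pose out of reach is approached as far as the arm can. A call with a gripper value outside its range is refused whole. The fingers move at their own pace and stop on an object; the grip force is fixed at half the most. Time passes only in rows, so rows that repeat a pose let the fingers close. It gives the time, the measured TCP pose, the force, the opening and the grip force at its end, in the units of the state.
- ctrl.get_obs(): the state, without advancing time (a new reading comes with each control period).
- read_camera(name): name is "scene" or "top" or "wrist"; returns a dict with "img" (400x640x3 uint8, red, green, blue), "camera_matrix" (3x3 intrinsics, pixels), "R" (3x3) and "t" (3): a world point X has camera coordinates R X + t; the wrist camera has in their place "mount" (4x4, takes a point from camera to tool coordinates, whose origin is the TCP and whose axes are the flange's). Camera axes: x right, y down, z forward; pixel columns grow to the right and rows downward; lengths in mm; the calibration is good to about 2 mm. The wrist camera is an equidistant fisheye: a pixel r from the principal point sees the ray r / f radians off the axis. A picture is of the moment at which its call begins: read the wrist's pose just before it. There is no depth.
- order.hand_in(): hands the job in; it is judged then, once.
Trained networks look in the newest picture that a camera, given by its name, has taken for a name from the list of things; names that differ only in an ending like _2 or _b are one class to them, and where a whole thing is asked for, a point or a joint stands for the part that bears it (a point fixed in the world has none). Each returns a list of dicts, best first, with "confidence" (0 to 1); they miss things now and then, are a little off and sometimes report something else, mostly with a low value. They report only what shows in the picture. A call takes as long as a camera call.
- look_for(thing, camera): "centre" ([x, y, z] in mm, in the coordinates of the camera as it stood for that picture, good to about 4 mm: the middle of the surface that is visible of it).
The state is a dict: "clock": time; "joint_positions": joint angles; "joint_vel": joint speeds; "joint_torque": joint torques, N m; "eef_pos": TCP position; "ee_rot": TCP orientation; "contact_force": force on the tool from outside, world axes, zero at the start; "ft_torque": the same for the moment, N m; "width": opening from 0.0 (shut) to 1.0 (fully open); "gripper_force": force on a finger pad.
Only numpy, scipy, OpenCV 4.12 (cv2) and the standard library are available. Lean on these libraries where they do the work, as an engineer would, in place of code of your own. Each camera call takes 0.05 s, during which the arm holds its last target. There are 200 camera calls.

## Working session

There is one attempt and no reset: what is moved stays moved. The work goes in short steps, Python scripts to look and compute and a tool call to move; the robot and the scene stay as the last step left them, time stands still between calls to the robot, and variables do not carry over. Pictures are saved under pics/ and viewed, at most 17 in all, crops included, and the job is handed in when it is done.

Besides the shell and the picture viewer there is one more tool, called after "Request:" by a JSON object that holds its "op" and its "data". step_arm: Moves the arm, as the interface text tells. Its arguments: {"type":"object","properties":{"commands":{"type":"array"}},"required":["commands"]}

```bash
ls; mkdir -p pics; cat > h.py <<'E'
import numpy as np, cv2
from station import ctrl, read_camera, order, look_for
def world(cam,p):
    return cam["R"].T@(np.array(p)-cam["t"])
def state():
    o=ctrl.get_obs(); return np.array(o["eef_pos"]),np.array(o["ee_rot"]),o
def wworld(cam,p,pos,R):
    q=np.array(cam["mount"])@np.r_[p,1]; return pos+R@q[:3]
def proj(cam,X):
    c=cam["R"]@np.array(X)+cam["t"]; c=cam["camera_matrix"]@c; return c[:2]/c[2]
def ray_z(cam,uv,z):
    d=cam["R"].T@np.linalg.inv(cam["camera_matrix"])@np.array([uv[0],uv[1],1.]); o=-cam["R"].T@cam["t"]
    return o+d*(z-o[2])/d[2]
E
python3 - <<'E'
from h import *
for n in("top","scene"):
    c=read_camera(n); cv2.imwrite(f"pics/{n}0.png",c["img"][:,:,::-1])
    for t in["stand","strap","strap_knob","tube_1","jar","mat","specimen_pot_1","post","clip"]:
        print(n,t,[(round(d["confidence"],2),np.round(world(c,d["centre"])).tolist()) for d in look_for(t,n)[:3]])
o=ctrl.get_obs();print(o)
E
```

```text
pics
top stand [(0.94, [466.0, -127.0, 11.0])]
top strap [(0.78, [475.0, -129.0, 78.0])]
top strap_knob [(0.56, [469.0, -126.0, 74.0]), (0.48, [632.0, -186.0, -3.0])]
top tube_1 [(0.7, [642.0, -82.0, 26.0]), (0.59, [372.0, -334.0, 26.0])]
top jar [(0.88, [650.0, -217.0, 67.0])]
top mat [(0.9, [632.0, -190.0, 0.0]), (0.26, [372.0, -337.0, 26.0])]
top specimen_pot_1 [(0.95, [329.0, -250.0, 60.0])]
top post [(0.73, [551.0, -342.0, 3.0])]
top clip [(0.7, [548.0, -346.0, 68.0]), (0.59, [471.0, -130.0, 78.0])]
scene stand [(0.65, [460.0, -136.0, 25.0])]
scene strap [(0.64, [467.0, -149.0, 75.0])]
scene strap_knob [(0.79, [462.0, -147.0, 80.0])]
scene tube_1 [(0.9, [351.0, -347.0, 24.0]), (0.65, [650.0, -84.0, 32.0])]
scene jar [(0.93, [626.0, -229.0, 45.0])]
scene mat [(0.71, [608.0, -210.0, 2.0]), (0.31, [461.0, -135.0, 21.0])]
scene specimen_pot_1 [(0.84, [305.0, -267.0, 48.0])]
scene post [(0.6, [545.0, -351.0, 7.0]), (0.47, [464.0, -146.0, 79.0])]
scene clip [(0.51, [543.0, -350.0, 66.0])]
{'clock': 1.0, 'joint_positions': array([-1.42147781e+00,  5.27463243e-01,  1.43269122e+00, -1.05782183e-06,
        1.18142060e+00, -1.78469190e-01]), 'joint_vel': array([-0.00036233, -0.00155396, -0.00030601,  0.00093078,  0.00156998,
        0.00036542]), 'joint_torque': array([ 1.45440885e-03, -4.40013707e+01, -1.76991034e+01,  6.36287034e-02,
        5.04569826e-02, -1.28425552e-05]), 'eef_pos': array([ 201.26079922, -591.68513536,  222.57380506]), 'ee_rot': array([[ 9.46756776e-01,  3.21949695e-01,  1.64873720e-06],
       [ 3.21949695e-01, -9.46756776e-01, -1.75380222e-05],
       [-4.08540780e-06,  1.71350518e-05, -1.00000000e+00]]), 'contact_force': array([ 0.72005516, -0.01655766, -0.22148785]), 'ft_torque': array([ 0.00824001,  0.04675236, -0.00905081]), 'gripper_force': 0.0, 'width': 1.0041370852700828}
```

View pics/top0.png

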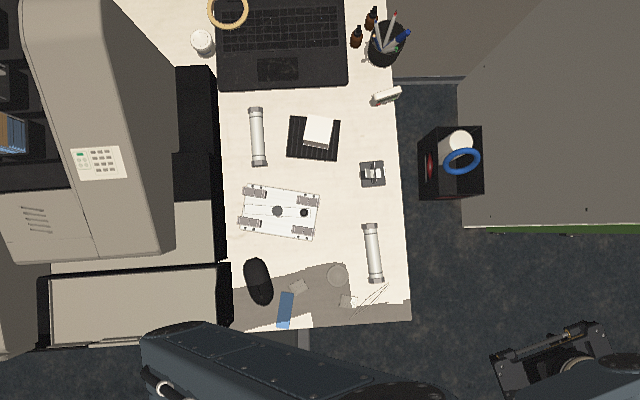

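View pics/scene0.png

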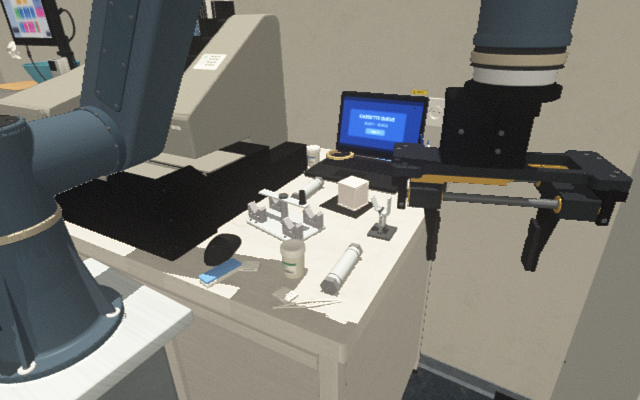

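The top view shows the stand at about (278,212), with the strap shut across it and the knob at (304,212). Tubes are at (257,137) and (373,253), the jar and mat at (315,135), the clip and post at (372,174), and the pot at (337,273). I'll take a closer wrist view next.

```bash
cat >> h.py <<'E'
from scipy.spatial.transform import Rotation as Ro
def Rdown(yaw):
    c,s=np.cos(yaw),np.sin(yaw); return np.array([[c,s,0],[s,-c,0],[0,0,-1.]])
def go(target,R):
    """shift and turn, in tool axes, from here to the target"""
    p,R0,o=state(); d=R0.T@(np.array(target)-p); w=Ro.from_matrix(R0.T@R).as_rotvec()
    print("go",np.round(d,1).tolist(),np.round(w,3).tolist(),"rows>=",round(max(np.linalg.norm(d)/50,np.linalg.norm(w)/.15),1))
def wproject(cam,X,pos,R):
    X=np.atleast_2d(X); q=(X-pos)@R; M=np.linalg.inv(np.array(cam["mount"])); c=q@M[:3,:3].T+M[:3,3]
    th=np.arctan2(np.hypot(c[:,0],c[:,1]),c[:,2]); ph=np.arctan2(c[:,1],c[:,0]); K=cam["camera_matrix"]
    return np.c_[K[0,2]+K[0,0]*th*np.cos(ph),K[1,2]+K[1,1]*th*np.sin(ph)]
def ortho(cam,pos,R,z,x0,x1,y0,y1,s=1.):
    """map-like picture of plane z: up = +x, left = +y, s px per mm"""
    xs=np.arange(x1,x0,-1/s); ys=np.arange(y1,y0,-1/s); Y,X=np.meshgrid(ys,xs)
    uv=wproject(cam,np.c_[X.ravel(),Y.ravel(),np.full(X.size,z)],pos,R).reshape(*X.shape,2).astype(np.float32)
    return cv2.remap(cam["img"],uv[...,0],uv[...,1],cv2.INTER_LINEAR)[:,:,::-1]
def wlook(names,save=None):
    p,R,o=state(); c=read_camera("wrist")
    for t in names:
        print(t,[(round(d["confidence"],2),np.round(wworld(c,d["centre"],p,R),1).tolist()) for d in look_for(t,"wrist")[:3]])
    if save: np.savez("pics/"+save,p=p,R=R,**{k:c[k] for k in c})
    return c,p,R
E
python3 -c "
from h import *
go([500,-200,400],Rdown(0))
c=read_camera('wrist');print(c['mount'],c['camera_matrix'])"
```

```text
go [408.9, -274.6, -177.4] [0.0, 0.0, 0.328] rows>= 10.5
[[ 6.73542262e-04 -9.55296935e-01 -2.95647277e-01  8.02172539e+01]
 [ 9.99999247e-01  3.40159573e-04  1.17906838e-03  1.39214900e-01]
 [-1.02579316e-03 -2.95647849e-01  9.55296445e-01 -1.62442998e+02]
 [ 0.00000000e+00  0.00000000e+00  0.00000000e+00  1.00000000e+00]] [[309.70691629   0.         318.03207529]
 [  0.         309.70691629 199.53352212]
 [  0.           0.           1.        ]]
```

Request:
{"op": "step_arm", "data": {"commands": [[[200,-135,-90,0,0,0.16,87],[409,-275,-177,0,0,0.328,87],[409,-275,-177,0,0,0.328,87],[409,-275,-177,0,0,0.328,87],[409,-275,-177,0,0,0.328,87],[409,-275,-177,0,0,0.328,87],[409,-275,-177,0,0,0.328,87],[409,-275,-177,0,0,0.328,87],[409,-275,-177,0,0,0.328,87],[409,-275,-177,0,0,0.328,87],[409,-275,-177,0,0,0.328,87],[409,-275,-177,0,0,0.328,87],[409,-275,-177,0,0,0.328,87],[409,-275,-177,0,0,0.328,87],[409,-275,-177,0,0,0.328,87]]]}}

```text
clock: 2.55
eef_pos: [499.0, -200.6, 398.9]
ee_rot: [[1.0, -0.002, -0.001], [-0.002, -1.0, 0.001], [-0.001, -0.001, -1.0]]
contact_force: [-0.3, -0.2, 0.1]
width: 0.999
gripper_force: 0.0
```

```bash
python3 - <<'E'
from h import *
c,p,R=wlook(["stand","strap_knob","tube_1","jar","mat","specimen_pot_1","post","clip"],"w1")
im=ortho(c,p,R,20,280,760,-420,0,1.25); cv2.imwrite("pics/o1.png",im); print(p,R.round(3).tolist())
E
```

```text
stand [(0.56, [477.0, -129.6, 11.2])]
strap_knob [(0.71, [474.5, -131.5, 77.5])]
tube_1 [(0.98, [385.1, -336.1, 29.2]), (0.7, [646.7, -82.7, 27.2])]
jar [(0.83, [643.7, -219.3, 69.3]), (0.74, [474.3, -135.7, 11.7]), (0.31, [648.8, -80.8, 26.1])]
mat [(0.96, [624.1, -189.5, 4.5])]
specimen_pot_1 [(0.72, [334.9, -251.6, 66.0]), (0.15, [471.4, -131.5, 79.9])]
post []
clip [(0.84, [549.0, -352.4, 67.5])]
[ 499.00763816 -200.62508893  398.85013096] [[1.0, -0.002, -0.001], [-0.002, -1.0, 0.001], [-0.001, -0.001, -1.0]]
```

View pics/o1.png

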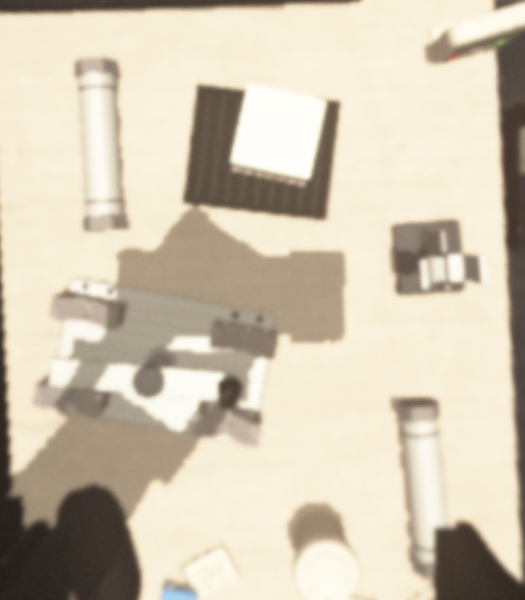

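The rectified map (1.25 px/mm) shows everything turned by about -7° to -10°: tubes at (100,145) and (420,490), knob at (230,388), pivot at (148,380), jar at (280,132), clip at (445,270). I'll move closer above the stand.

Request:
{"op": "step_arm", "data": {"commands": [[[-50,-70,170,0,0,0,87],[-50,-70,170,0,0,0,87],[-50,-70,170,0,0,0,87],[-50,-70,170,0,0,0,87],[-50,-70,170,0,0,0,87],[-50,-70,170,0,0,0,87],[-50,-70,170,0,0,0,87]]]}}

```text
clock: 3.7
eef_pos: [452.9, -131.7, 231.9]
ee_rot: [[1.0, -0.0, 0.006], [-0.0, -1.0, -0.003], [0.006, 0.003, -1.0]]
contact_force: [0.3, -0.7, -0.0]
width: 1.0
gripper_force: 0.0
```

```bash
python3 - <<'E'
from h import *
c,p,R=wlook(["stand","strap_knob","strap"],"w2")
im=ortho(c,p,R,10,370,570,-240,-20,2.5); cv2.imwrite("pics/o2.png",im); print(p,R.round(3).tolist(),im.shape)
E
```

```text
stand [(0.73, [477.4, -129.3, 11.1])]
strap_knob [(0.68, [475.6, -127.4, 78.0])]
strap [(0.8, [474.0, -126.6, 74.7])]
[ 452.87135217 -131.66147097  231.85864281] [[1.0, -0.0, 0.006], [-0.0, -1.0, -0.003], [0.006, 0.003, -1.0]] (500, 550, 3)
```

View pics/o2.png

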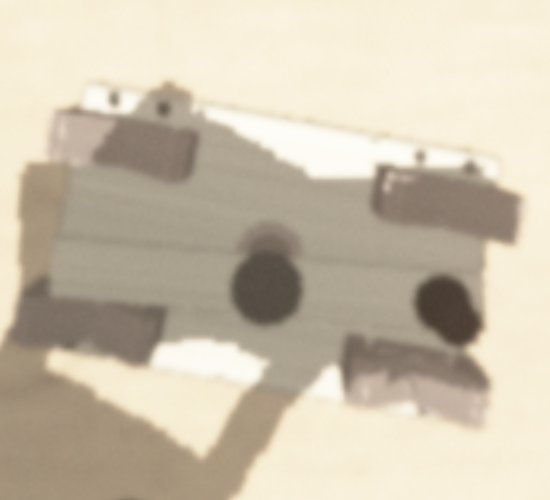

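```bash
python3 -c "
from h import *
go([465.5,-184.5,83],Rdown(0))"
```

```text
go [13.6, 53.4, 148.2] [0.002, -0.003, -0.001] rows>= 3.2
```

Request:
{"op": "step_arm", "data": {"commands": [[[13.6,53.4,60,0.002,-0.003,0,40],[13.6,53.4,90,0.002,-0.003,0,40],[13.6,53.4,105,0.002,-0.003,0,40],[13.6,53.4,148,0.002,-0.003,0,40],[13.6,53.4,148,0.002,-0.003,0,40],[13.6,53.4,148,0.002,-0.003,0,5],[13.6,53.4,148,0.002,-0.003,0,5],[13.6,53.4,148,0.002,-0.003,0,5],[13.6,53.4,148,0.002,-0.003,0,5],[13.6,53.4,148,0.002,-0.003,0,5],[13.6,53.4,148,0.002,-0.003,0,5]]]}}

```text
clock: 5.0
eef_pos: [464.2, -184.2, 82.2]
ee_rot: [[1.0, 0.001, -0.001], [0.001, -1.0, -0.0], [-0.001, 0.0, -1.0]]
contact_force: [-1.3, -3.1, 3.1]
width: 0.146
gripper_force: 30.0
```

```bash
python3 - <<'E'
from h import *
p,R,o=state(); print(o["width"]*87,o["gripper_force"],p,o["contact_force"])
piv=np.array([469,-128.]); k=p[:2]; r=k-piv; print(np.linalg.norm(r),np.arctan2(r[1],r[0]))
a0=np.arctan2(r[1],r[0]); piv=k-58*np.array([np.cos(a0),np.sin(a0)])
for a in np.linspace(a0,-0.17,12)[1:]:
    print(np.round(R.T@np.r_[piv+58*np.array([np.cos(a),np.sin(a)])-k,0],1).tolist())
E
```

```text
12.678674576569318 30.000214003957808 [ 464.20023458 -184.16994237   82.24989753] [-1.27919226 -3.14704667  3.12160298]
56.37464122662015 -1.6560400312432997
[7.8, 0.1, -0.0]
[15.6, -0.8, -0.0]
[23.2, -2.7, -0.0]
[30.4, -5.7, -0.0]
[37.2, -9.6, -0.1]
[43.4, -14.4, -0.1]
[48.9, -19.9, -0.1]
[53.6, -26.2, -0.1]
[57.4, -33.0, -0.1]
[60.3, -40.3, -0.1]
[62.1, -47.9, -0.1]
```

Request:
{"op": "step_arm", "data": {"commands": [[[7.8,0,0,0,0,0,5],[15.6,-0.8,0,0,0,0,5],[23.2,-2.7,0,0,0,0,5],[30.4,-5.7,0,0,0,0,5],[37.2,-9.6,0,0,0,0,5],[43.4,-14.4,0,0,0,0,5],[48.9,-19.9,0,0,0,0,5],[53.6,-26.2,0,0,0,0,5],[57.4,-33,0,0,0,0,5],[60.3,-40.3,0,0,0,0,5],[62.1,-47.9,0,0,0,0,5],[62.1,-47.9,0,0,0,0,5],[62.1,-47.9,0,0,0,0,5]]]}}

```text
clock: 6.3
eef_pos: [536.6, -140.3, 82.8]
ee_rot: [[1.0, -0.0, 0.02], [-0.0, -1.0, -0.009], [0.02, 0.009, -1.0]]
contact_force: [16.0, -7.1, -11.4]
width: 0.143
gripper_force: 30.4
```

Request:
{"op": "step_arm", "data": {"commands": [[[0,0,0,0,0,0,40],[0,0,0,0,0,0,40],[0,0,0,0,0,0,40],[0,0,-50,0,0,0,40],[0,0,-100,0,0,0,40],[-80,0,-150,0,0,0,87],[-80,0,-150,0,0,0,87],[-80,0,-150,0,0,0,87],[-80,0,-150,0,0,0,87],[-80,0,-150,0,0,0,87]]]}}

```text
clock: 7.3
eef_pos: [446.3, -135.3, 231.2]
ee_rot: [[1.0, -0.0, -0.003], [-0.0, -1.0, 0.003], [-0.003, -0.003, -1.0]]
contact_force: [0.5, 0.1, -0.8]
width: 0.829
gripper_force: 0.0
```

```bash
cat >> h.py <<'E'
def overlay(c,p,R,st,z,box,s,strap=1.57,f=None):
    """ortho picture with the stand's model drawn (plate, saddle tops, strap)"""
    im=ortho(c,p,R,z,*box,s).copy(); cy,sy=np.cos(st[2]),np.sin(st[2]); cam=p+R@np.array(c["mount"])[:3,3]
    def W(pts,h):
        pts=np.array(pts,float); q=np.c_[st[0]+cy*pts[:,0]-sy*pts[:,1],st[1]+sy*pts[:,0]+cy*pts[:,1]]
        q=cam[:2]+(q-cam[:2])*(cam[2]-z)/(cam[2]-h)
        return np.c_[(box[3]-q[:,1])*s,(box[1]-q[:,0])*s].round().astype(int)
    rect=lambda a,b,w,h:[(a-w/2,b-h/2),(a+w/2,b-h/2),(a+w/2,b+h/2),(a-w/2,b+h/2)]
    cv2.polylines(im,[W(rect(0,0,110,172),10)],True,(0,0,255))
    for a in(-34,34):
        for b in(-62,62): cv2.polylines(im,[W(rect(a,b,18,40),51)],True,(255,0,0))
    ca,sa=np.cos(strap),np.sin(strap)
    S=np.array(rect(0,0,20,144))@np.array([[ca,sa],[-sa,ca]]); cv2.polylines(im,[W(S,76.5)],True,(0,160,0))
    if f: cv2.imwrite(f,im)
    return im
E
python3 - <<'E'
from h import *
c,p,R=wlook(["stand","strap_knob"],"w3"); print(p)
overlay(c,p,R,(468,-128,-.178),10,(370,570,-240,-20),2.5,1.57,"pics/o3.png")
E
```

```text
stand [(0.73, [472.6, -126.7, 9.0]), (0.45, [474.4, -126.5, 75.6])]
strap_knob [(0.96, [476.0, -127.1, 74.9]), (0.31, [474.3, -125.8, 10.1])]
[ 446.33883289 -135.26356642  231.19150959]
```

View pics/o3.png

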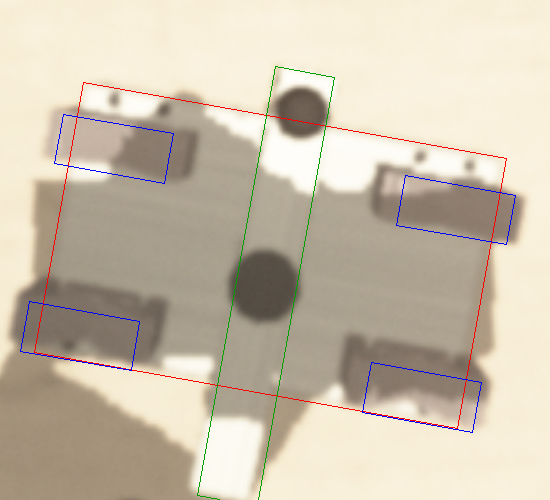

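The overlay fits the plate to about 1 mm and the strap lies lengthways, with the knob at (300,112). That gives the stand at (468,-127.5) with yaw -0.178. Next I'll measure the tubes by colour in the saved wide picture and in the approach view.

```bash
cat >> h.py <<'E'
def tube(c,p,R,xy,z=22,f=None):
    """fit a tube near xy: low-saturation blob in the plane z"""
    s=2.; b=(xy[0]-100,xy[0]+100,xy[1]-55,xy[1]+55)
    im=np.ascontiguousarray(ortho(c,p,R,z,*b,s)); hsv=cv2.cvtColor(im,cv2.COLOR_BGR2HSV)
    m=((hsv[...,1]<26)).astype(np.uint8); m=cv2.morphologyEx(m,cv2.MORPH_OPEN,np.ones((7,7)))
    m=cv2.morphologyEx(m,cv2.MORPH_CLOSE,np.ones((15,15)))
    n,l,st,ce=cv2.connectedComponentsWithStats(m); k=1+np.argmax(st[1:,4])
    cn=cv2.findContours((l==k).astype(np.uint8),0,2)[0][0]; (u,v),(w,h),a=cv2.minAreaRect(cn)
    bx=cv2.boxPoints(((u,v),(w,h),a)); e=bx[1]-bx[0] if np.linalg.norm(bx[1]-bx[0])>np.linalg.norm(bx[2]-bx[1]) else bx[2]-bx[1]
    d=np.array([-e[1],-e[0]]); d*=np.sign(d[0])
    print("tube",[round(b[1]-v/s,1),round(b[3]-u/s,1)],"yaw",round(float(np.arctan2(d[1],d[0])),3),"size",round(w/s,1),round(h/s,1))
    if f: cv2.polylines(im,[bx.astype(int)],True,(0,0,255)); cv2.imwrite(f,np.hstack([im,cv2.cvtColor(m*255,cv2.COLOR_GRAY2BGR)]))
E
python3 - <<'E'
from h import *
d=np.load("pics/w1.npz"); c={k:d[k] for k in d}
tube(c,d["p"],d["R"],(645,-82),f="pics/t1.png"); tube(c,d["p"],d["R"],(373,-335),f="pics/t2.png")
go([650,-82,200],Rdown(0.055))
E
```

```text
tube [645.1, -78.1] yaw 0.059 size 112.4 16.4
tube [375.5, -342.4] yaw 0.097 size 94.8 16.1
go [203.6, -53.1, 30.0] [-0.003, 0.004, -0.055] rows>= 4.3
```

Request:
{"op": "step_arm", "data": {"commands": [[[203,-53,30,0,0,-0.055,87],[203,-53,30,0,0,-0.055,87],[203,-53,30,0,0,-0.055,87],[203,-53,30,0,0,-0.055,87],[203,-53,30,0,0,-0.055,87],[203,-53,30,0,0,-0.055,87],[203,-53,30,0,0,-0.055,87],[203,-53,30,0,0,-0.055,87]]]}}

```text
clock: 8.25
eef_pos: [647.3, -82.8, 201.1]
ee_rot: [[0.999, 0.054, -0.005], [0.054, -0.999, 0.002], [-0.005, -0.003, -1.0]]
contact_force: [-0.8, -0.0, 0.2]
width: 0.999
gripper_force: 0.0
```

```bash
python3 - <<'E'
from h import *
c,p,R=wlook(["tube_1"],"w4"); print(p)
tube(c,p,R,(645,-82),f="pics/t3.png")
go([644.5,-82.5,3],Rdown(0.055))
E
```

```text
tube_1 []
[647.34131642 -82.783453   201.09128763]
tube [604.8, -80.5] yaw 0.0 size 37.5 15.0
go [-2.6, -0.2, 198.7] [-0.002, 0.003, -0.001] rows>= 4.0
```

```bash
python3 - <<'E'
from h import *
d=np.load("pics/w4.npz"); c={k:d[k] for k in d}
a=ortho(c,d["p"],d["R"],22,540,740,-200,20,2.)
cv2.imwrite("pics/v4.png",a)
E
```

```text
(no output)
```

View pics/v4.png

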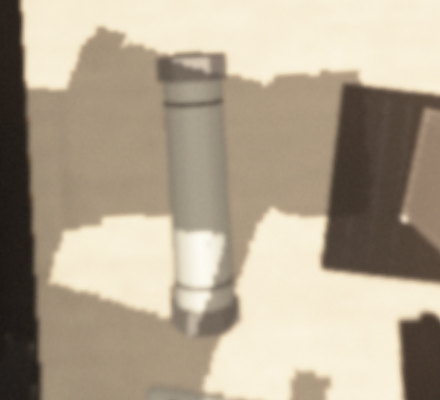

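The tube lies at (191,55)–(205,333), and parallax correction puts its middle at (644.5,-79.5) with yaw 0.05. Grasping it now.

Request:
{"op": "step_arm", "data": {"commands": [[[-2.6,-3,50,0,0,0,60],[-2.6,-3,100,0,0,0,60],[-2.6,-3,150,0,0,0,60],[-2.6,-3,180,0,0.003,0,60],[-2.6,-3,198,0,0.003,0,60],[-2.6,-3,198,0,0.003,0,60],[-2.6,-3,198,0,0.003,0,20],[-2.6,-3,198,0,0.003,0,20],[-2.6,-3,198,0,0.003,0,20],[-2.6,-3,198,0,0.003,0,20],[-2.6,-3,198,0,0.003,0,20],[-2.6,-3,198,0,0.003,0,20]]]}}

```text
clock: 9.55
eef_pos: [645.8, -79.0, 3.7]
ee_rot: [[0.999, 0.055, 0.0], [0.055, -0.998, 0.002], [0.0, -0.002, -1.0]]
contact_force: [-1.6, 1.3, 2.5]
width: 0.337
gripper_force: 30.0
```

```bash
python3 - <<'E'
from h import *
p,R,o=state(); print(p,o["width"]*87,o["gripper_force"],o["contact_force"])
go([p[0],p[1],150],Rdown(-.178))
# grip height above the axis: TCP rel. to axis
print("tcp-axis",p[2]-15.5)
x=-8*np.pi/180
go([479,-66.5,150],Rdown(-.178))
E
```

```text
[645.76808362 -79.02507282   3.67488853] 29.311220997743455 30.000326335430145 [-1.60189787  1.33419692  2.4714428 ]
go [0.1, -0.3, -146.3] [-0.002, -0.0, 0.233] rows>= 2.9
tcp-axis -11.825111471397916
go [-165.8, -22.0, -146.4] [-0.002, -0.0, 0.233] rows>= 4.4
```

Request:
{"op": "step_arm", "data": {"commands": [[[0,0,-50,0,0,0,20],[0,0,-100,0,0,0,20],[-60,-8,-146,0,0,0.1,20],[-110,-15,-146,0,0,0.2,20],[-164.6,-22,-146,0,0,0.233,20],[-164.6,-22,-146,0,0,0.233,20],[-164.6,-22,-146,0,0,0.233,20],[-164.6,-22,-146,0,0,0.233,20],[-164.6,-22,-146,0,0,0.233,20],[-164.6,-22,-146,0,0,0.233,20]]]}}

```text
clock: 10.55
eef_pos: [481.6, -67.0, 149.1]
ee_rot: [[0.984, -0.177, 0.001], [-0.177, -0.984, 0.002], [0.001, -0.002, -1.0]]
contact_force: [0.8, -0.6, -1.7]
width: 0.335
gripper_force: 30.0
```

```bash
python3 - <<'E'
from h import *
p,R,o=state(); print(p,o["width"]*87,o["gripper_force"],o["contact_force"])
go([480.3,-66.7,41],Rdown(-.178))
c,p,R=wlook(["tube_1"],"w5"); 
overlay(c,p,R,(468,-127.5,-.178),10,(380,600,-220,0),2.5,1.57,"pics/o5.png")
E
```

```text
[481.6432473  -66.99364133 149.13364416] 29.165429451118207 29.99963253736496 [ 0.84989696 -0.64855327 -1.65048266]
go [-1.5, 0.1, 108.1] [-0.002, -0.001, 0.0] rows>= 2.2
tube_1 [(0.94, [514.0, -69.6, 174.7]), (0.77, [411.5, -329.1, 26.9]), (0.46, [495.5, -128.8, 81.1])]
```

View pics/o5.png

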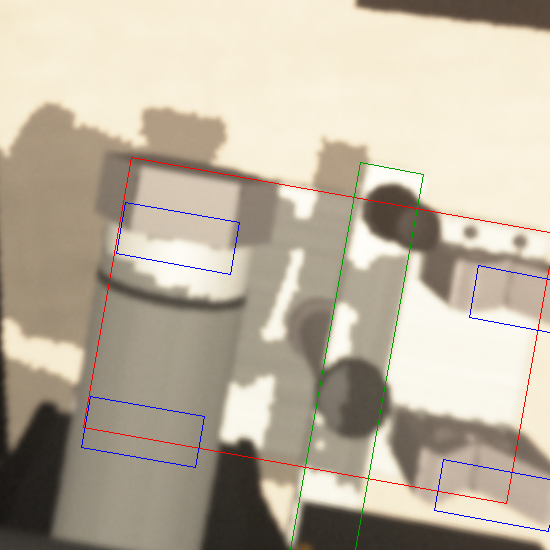

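The tube is held over the left trough, and the overlay of plate, strap and saddles agrees. Lowering it.

Request:
{"op": "step_arm", "data": {"commands": [[[-1.5,0,40,0,0,0,20],[-1.5,0,70,0,0,0,20],[-1.5,0,85,0,0,0,20],[-1.5,0,95,0,0,0,20],[-1.5,0,101,0,0,0,20],[-1.5,0,105,0,0,0,20],[-1.5,0,107.5,0,0,0,20],[-1.5,0,107.5,0,0,0,20]]]}}

```text
clock: 11.45
eef_pos: [479.0, -66.1, 42.0]
ee_rot: [[0.984, -0.177, 0.001], [-0.177, -0.984, 0.002], [0.0, -0.002, -1.0]]
contact_force: [-0.5, -1.1, -1.9]
width: 0.34
gripper_force: 30.0
```

Request:
{"op": "step_arm", "data": {"commands": [[[1.2,0,1,0,0,0,20],[1.2,0,2,0,0,0,20],[1.2,0,2.5,0,0,0,20],[1.2,0,2.5,0,0,0,20]]]}}

```text
clock: 11.85
eef_pos: [480.5, -66.1, 40.6]
ee_rot: [[0.984, -0.177, 0.002], [-0.177, -0.984, 0.002], [0.002, -0.002, -1.0]]
contact_force: [-0.2, 1.6, 8.0]
width: 0.336
gripper_force: 30.0
```

Request:
{"op": "step_arm", "data": {"commands": [[[0,0,0,0,0,0,44],[0,0,0,0,0,0,44],[0,0,0,0,0,0,44],[0,0,-30,0,0,0,44],[0,0,-80,0,0,0,44],[0,0,-130,0,0,0,60],[-50,0,-170,0,0,0,87],[-50,0,-170,0,0,0,87],[-50,0,-170,0,0,0,87],[-50,0,-170,0,0,0,87]]]}}

```text
clock: 12.85
eef_pos: [431.0, -57.9, 208.7]
ee_rot: [[0.984, -0.178, 0.0], [-0.178, -0.984, 0.002], [-0.0, -0.002, -1.0]]
contact_force: [0.5, -0.2, 0.1]
width: 0.876
gripper_force: 0.0
```

```bash
python3 - <<'E'
from h import *
c,p,R=wlook(["tube_1","jar"],"w6"); print(p)
overlay(c,p,R,(468,-127.5,-.178),52,(370,570,-220,-20),2.5,1.57,"pics/o6.png")
go([385,-330,200],Rdown(.06))
E
```

```text
tube_1 [(0.94, [376.7, -332.2, 30.1]), (0.75, [484.1, -64.7, 64.6]), (0.48, [550.7, -328.7, 64.0])]
jar [(0.6, [618.6, -216.9, 13.7])]
[430.99446837 -57.93982446 208.67949928]
go [3.0, 275.9, 7.2] [-0.003, 0.002, -0.238] rows>= 5.5
```

View pics/o6.png

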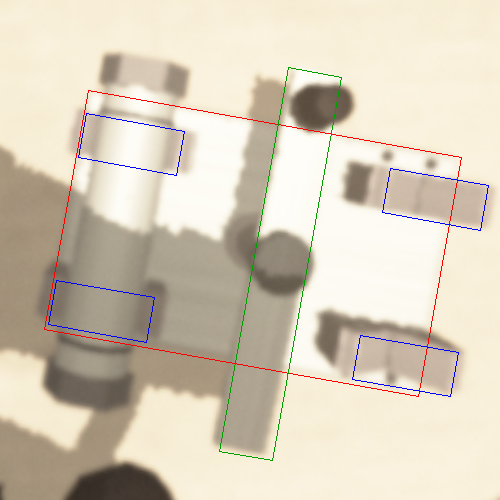

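The tube is seated in the left trough, its seams at (138,115) and (95,345) symmetric about the saddles to within about 1 mm. Next is the second tube.

Request:
{"op": "step_arm", "data": {"commands": [[[3,276,7,0,0,-0.238,87],[3,276,7,0,0,-0.238,87],[3,276,7,0,0,-0.238,87],[3,276,7,0,0,-0.238,87],[3,276,7,0,0,-0.238,87],[3,276,7,0,0,-0.238,87],[3,276,7,0,0,-0.238,87],[3,276,7,0,0,-0.238,87],[3,276,7,0,0,-0.238,87]]]}}

```text
clock: 13.9
eef_pos: [384.4, -328.4, 200.6]
ee_rot: [[0.998, 0.06, -0.002], [0.06, -0.998, 0.005], [-0.001, -0.005, -1.0]]
contact_force: [0.8, 0.3, 0.1]
width: 0.998
gripper_force: 0.0
```

```bash
python3 - <<'E'
from h import *
c,p,R=wlook(["tube_1"],"w7"); print(p, p+R@c["mount"][:3,3])
cv2.imwrite("pics/o7.png",ortho(c,p,R,25,270,470,-430,-240,2.5))
E
```

```text
tube_1 [(0.6, [374.1, -338.8, 29.0])]
[ 384.42218838 -328.43531678  200.59267449] [ 464.87146478 -324.84673915  362.92280589]
```

View pics/o7.png

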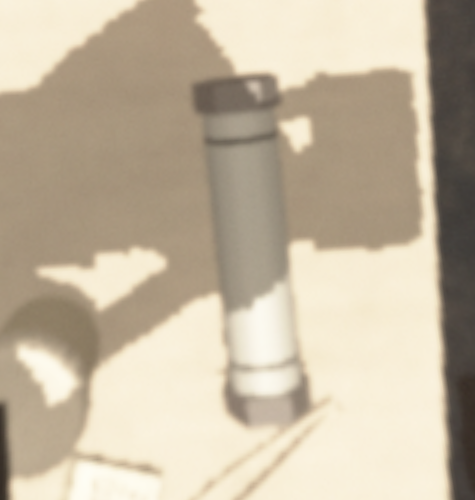

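```bash
python3 -c "
from h import *
go([370.2,-340.8,3.5],Rdown(.1))"
```

```text
go [-15.2, 12.4, 197.7] [-0.004, 0.001, -0.038] rows>= 4.0
```

Request:
{"op": "step_arm", "data": {"commands": [[[-15.2,11.5,50,-0.004,0,-0.038,60],[-15.2,11.5,100,-0.004,0,-0.038,60],[-15.2,11.5,150,-0.004,0,-0.038,60],[-15.2,11.5,180,-0.004,0,-0.038,60],[-15.2,11.5,197.5,-0.004,0,-0.038,60],[-15.2,11.5,197.5,-0.004,0,-0.038,60],[-15.2,11.5,197.5,-0.004,0,-0.038,20],[-15.2,11.5,197.5,-0.004,0,-0.038,20],[-15.2,11.5,197.5,-0.004,0,-0.038,20],[-15.2,11.5,197.5,-0.004,0,-0.038,20],[-15.2,11.5,197.5,-0.004,0,-0.038,20],[-15.2,11.5,197.5,-0.004,0,-0.038,20]]]}}

```text
clock: 15.2
eef_pos: [370.1, -341.6, 4.7]
ee_rot: [[0.995, 0.098, 0.0], [0.098, -0.995, -0.002], [0.0, 0.002, -1.0]]
contact_force: [0.4, 1.5, 4.3]
width: 0.331
gripper_force: 30.0
```

```bash
python3 - <<'E'
from h import *
p,R,o=state(); d=p[0]-370.2
print(p,o["width"]*87,d)
go([457+d,-188.5-.18*d,p[2]+36.5+110],Rdown(-.178))
E
```

```text
[ 370.14254508 -341.58394741    4.71101085] 28.791662355024858 -0.05745491856538365
go [101.4, -143.7, -146.7] [0.002, -0.001, 0.276] rows>= 4.6
```

Request:
{"op": "step_arm", "data": {"commands": [[[0,0,-50,0,0,0,20],[0,0,-100,0,0,0,20],[20,-30,-146.5,0,0,0.1,20],[50,-70,-146.5,0,0,0.2,20],[101.4,-143.7,-146.5,0,0,0.276,20],[101.4,-143.7,-146.5,0,0,0.276,20],[101.4,-143.7,-146.5,0,0,0.276,20],[101.4,-143.7,-146.5,0,0,0.276,20],[101.4,-143.7,-146.5,0,0,0.276,20],[101.4,-143.7,-146.5,0,0,0.276,20]]]}}

```text
clock: 16.2
eef_pos: [456.5, -190.0, 150.2]
ee_rot: [[0.984, -0.179, 0.0], [-0.179, -0.984, -0.002], [0.0, 0.002, -1.0]]
contact_force: [0.8, -0.1, -0.9]
width: 0.334
gripper_force: 30.0
```

```bash
python3 - <<'E'
from h import *
p,R,o=state(); print(p,o["width"]*87,o["gripper_force"],o["contact_force"])
go([457,-188.5,41.5],Rdown(-.178))
E
```

```text
[ 456.49412843 -190.02507352  150.20524469] 29.032312641869176 29.995941817760468 [ 0.75878646 -0.08028364 -0.92250906]
go [0.2, -1.8, 108.7] [0.002, -0.0, -0.002] rows>= 2.2
```

Request:
{"op": "step_arm", "data": {"commands": [[[0.2,-1.8,40,0,0,0,20],[0.2,-1.8,70,0,0,0,20],[0.2,-1.8,85,0,0,0,20],[0.2,-1.8,95,0,0,0,20],[0.2,-1.8,101,0,0,0,20],[0.2,-1.8,105,0,0,0,20],[0.2,-1.8,107.5,0,0,0,20],[0.2,-1.8,108,0,0,0,20],[0.2,-1.8,108,0,0,0,20]]]}}

```text
clock: 17.1
eef_pos: [457.8, -187.3, 42.8]
ee_rot: [[0.984, -0.177, 0.001], [-0.177, -0.984, -0.002], [0.002, 0.002, -1.0]]
contact_force: [-0.9, 0.3, -1.9]
width: 0.336
gripper_force: 30.0
```

Request:
{"op": "step_arm", "data": {"commands": [[[-0.8,0.7,1,0,0,0,20],[-0.8,0.7,2,0,0,0,20],[-0.8,0.7,2.6,0,0,0,20],[-0.8,0.7,2.6,0,0,0,20]]]}}

```text
clock: 17.5
eef_pos: [457.2, -187.7, 41.5]
ee_rot: [[0.984, -0.177, 0.002], [-0.177, -0.984, -0.003], [0.003, 0.002, -1.0]]
contact_force: [-0.2, 1.6, 10.9]
width: 0.339
gripper_force: 30.0
```

Seated with contact force. Releasing, retreating and checking.

Request:
{"op": "step_arm", "data": {"commands": [[[0,0,0,0,0,0,44],[0,0,0,0,0,0,44],[0,0,0,0,0,0,44],[0,0,-30,0,0,0,44],[0,0,-80,0,0,0,44],[0,0,-130,0,0,0,60],[-20,-50,-190,0,0,0,87],[-20,-50,-190,0,0,0,87],[-20,-50,-190,0,0,0,87],[-20,-50,-190,0,0,0,87]]]}}

```text
clock: 18.5
eef_pos: [445.8, -134.6, 229.8]
ee_rot: [[0.984, -0.176, 0.001], [-0.176, -0.984, -0.003], [0.002, 0.003, -1.0]]
contact_force: [-0.2, -0.7, -0.2]
width: 0.878
gripper_force: 0.0
```

```bash
python3 - <<'E'
from h import *
c,p,R=wlook(["tube_1"],"w8"); print(p)
overlay(c,p,R,(468,-127.5,-.178),52,(360,580,-240,-20),2.3,1.57,"pics/o8.png")
for a in (0,-.05): print(a)
E
```

```text
tube_1 [(0.68, [483.5, -66.5, 64.3]), (0.62, [459.0, -184.8, 65.2])]
[ 445.79963293 -134.60142799  229.7864256 ]
0
-0.05
```

View pics/o8.png

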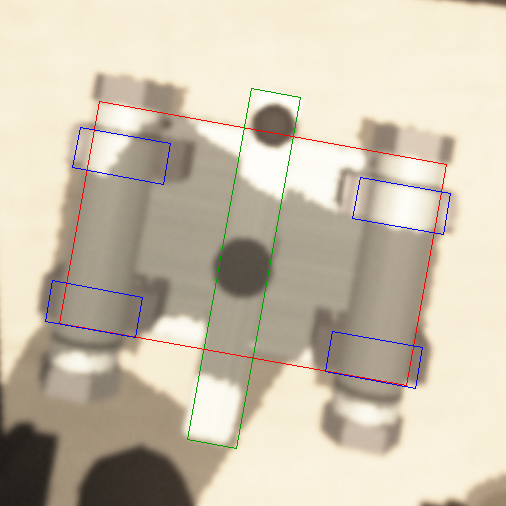

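Both tubes are seated and their overhangs are symmetric about the saddles to within 1–2 mm. The knob is at (273,125), which is about (525,-140). Shutting the strap.

```bash
python3 - <<'E'
from h import *
go([525,-139,83],Rdown(-.178))
E
```

```text
go [79.3, -10.3, 145.4] [0.001, 0.001, -0.001] rows>= 3.3
```

Request:
{"op": "step_arm", "data": {"commands": [[[40,-10,30,0,0,0,40],[79.3,-10,60,0,0,0,40],[79.3,-10,90,0,0,0,40],[79.3,-10,120,0,0,0,40],[79.3,-10,145,0,0,0,40],[79.3,-10,145,0,0,0,40],[79.3,-10,145,0,0,0,5],[79.3,-10,145,0,0,0,5],[79.3,-10,145,0,0,0,5],[79.3,-10,145,0,0,0,5],[79.3,-10,145,0,0,0,5],[79.3,-10,145,0,0,0,5]]]}}

```text
clock: 19.8
eef_pos: [526.3, -139.4, 85.8]
ee_rot: [[0.984, -0.177, 0.002], [-0.177, -0.984, -0.003], [0.003, 0.002, -1.0]]
contact_force: [0.6, 0.7, 5.5]
width: 0.149
gripper_force: 30.0
```

```bash
python3 - <<'E'
from h import *
p,R,o=state(); print(o["width"]*87,o["gripper_force"],p,o["contact_force"])
piv=np.array([468,-127.5]); k=p[:2]; r=k-piv; a0=np.arctan2(r[1],r[0]);print(np.linalg.norm(r),a0)
r0=np.linalg.norm(r)
for i,a in enumerate(np.linspace(a0,-np.pi/2-.178-.03,14)[1:]):
    r=r0+(58-r0)*(i+1)/13
    print(np.round(R.T@np.r_[piv+r*np.array([np.cos(a),np.sin(a)])-k,0],1).tolist())
E
```

```text
12.971180224302476 30.001341411843896 [ 526.3065766  -139.37003411   85.80847782] [0.56009983 0.71915966 5.46985462]
59.50255948140291 -0.200835176918905
[-0.7, 7.2, 0.0]
[-2.3, 14.2, 0.0]
[-4.7, 21.0, 0.0]
[-7.9, 27.4, 0.0]
[-11.9, 33.3, 0.0]
[-16.5, 38.8, 0.0]
[-21.7, 43.6, 0.0]
[-27.5, 47.7, 0.0]
[-33.8, 51.2, 0.0]
[-40.3, 53.8, 0.0]
[-47.2, 55.6, -0.0]
[-54.2, 56.5, -0.0]
[-61.2, 56.6, -0.0]
```

Request:
{"op": "step_arm", "data": {"commands": [[[-0.7,7.2,0,0,0,0,5],[-2.3,14.2,0,0,0,0,5],[-4.7,21,0,0,0,0,5],[-7.9,27.4,0,0,0,0,5],[-11.9,33.3,0,0,0,0,5],[-16.5,38.8,0,0,0,0,5],[-21.7,43.6,0,0,0,0,5],[-27.5,47.7,0,0,0,0,5],[-33.8,51.2,0,0,0,0,5],[-40.3,53.8,0,0,0,0,5],[-47.2,55.6,0,0,0,0,5],[-54.2,56.5,0,0,0,0,5],[-59,56.6,0,0,0,0,5],[-61.2,56.6,0,0,0,0,5],[-61.2,56.6,0,0,0,0,5],[-61.2,56.6,0,0,0,0,5]]]}}

```text
clock: 21.4
eef_pos: [460.3, -183.9, 85.5]
ee_rot: [[0.983, -0.182, 0.011], [-0.182, -0.983, -0.003], [0.011, 0.001, -1.0]]
contact_force: [11.4, 7.1, -2.6]
width: 0.15
gripper_force: 30.0
```

The stop resists with 11 N, so the strap is shut. Releasing, then looking at the stand and jar together.

Request:
{"op": "step_arm", "data": {"commands": [[[-1,0,0,0,0,0,30],[0,0,0,0,0,0,40],[0,0,0,0,0,0,40],[0,0,-50,0,0,0,40],[0,0,-100,0,0,0,40],[60,0,-150,0,0,0,87],[110,20,-200,0,0,0,87],[110,20,-200,0,0,0,87],[110,20,-200,0,0,0,87],[110,20,-200,0,0,0,87]]]}}

```text
clock: 22.4
eef_pos: [559.8, -223.1, 285.0]
ee_rot: [[0.984, -0.177, 0.0], [-0.177, -0.984, -0.002], [0.001, 0.002, -1.0]]
contact_force: [-1.0, 0.5, 0.2]
width: 0.832
gripper_force: 0.0
```

```bash
python3 - <<'E'
from h import *
c,p,R=wlook(["tube_1","strap_knob","jar","mat","clip"],"w9"); print(p,p+R@c["mount"][:3,3])
overlay(c,p,R,(468,-127.5,-.178),69,(420,720,-390,-30),1.9,0,"pics/o9.png")
E
```

```text
tube_1 [(0.73, [490.9, -194.4, 63.4]), (0.63, [521.9, -73.2, 63.6])]
strap_knob [(0.55, [472.7, -149.4, 76.0])]
jar [(0.85, [648.2, -219.9, 66.9]), (0.27, [480.3, -146.1, 9.8])]
mat [(0.62, [629.7, -189.5, 3.7])]
clip [(0.95, [548.0, -347.5, 65.4])]
[ 559.84862888 -223.06275889  285.00111611] [ 638.85928369 -237.72346636  447.4863973 ]
```

View pics/o9.png

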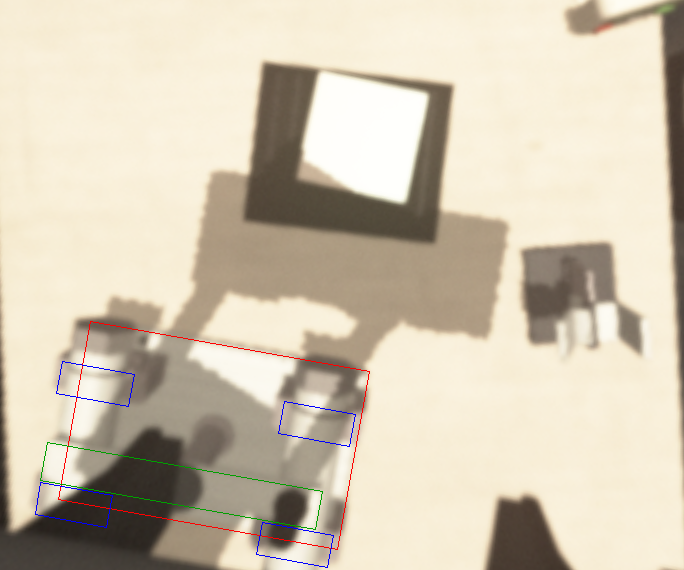

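The strap is shut with the knob over the right tube. The jar's top corners (318,70), (429,94), (406,204), (297,180) put it at (648,-221) with yaw -0.2; the mat is at about (640,-210) with yaw -0.127. To flip the jar I'll do two 90° rolls with the tool tilted ±45° about the jar's x axis, and I'll test that tilt in the air first.

```bash
cat >> h.py <<'E'
def tilt(yaw,a):
    """tool y along f (heading yaw); tilted a rad about f: a>0 points to the left (+l)"""
    return Ro.from_rotvec(a*np.array([np.cos(yaw),np.sin(yaw),0])).as_matrix()@Rdown(yaw+np.pi/2)
E
python3 - <<'E'
from h import *
for a in(.785,-.785): print(tilt(-.2,a)[:,2].round(2))
go([645,-240,330],tilt(-.2,.785)); go([645,-240,330],tilt(-.2,0))
E
```

```text
[ 0.14  0.69 -0.71]
[-0.14 -0.69 -0.71]
go [88.1, 2.4, -46.6] [0.604, 0.621, -1.463] rows>= 11.3
go [88.1, 2.4, -46.6] [-0.002, 0.002, -1.549] rows>= 10.3
```

Request:
{"op": "step_arm", "data": {"commands": [[[88,2,-47,0.604,0.621,-1.463,87],[88,2,-47,0.604,0.621,-1.463,87],[88,2,-47,0.604,0.621,-1.463,87],[88,2,-47,0.604,0.621,-1.463,87],[88,2,-47,0.604,0.621,-1.463,87],[88,2,-47,0.604,0.621,-1.463,87],[88,2,-47,0.604,0.621,-1.463,87],[88,2,-47,0.604,0.621,-1.463,87],[88,2,-47,0.604,0.621,-1.463,87],[88,2,-47,0.604,0.621,-1.463,87],[88,2,-47,0.604,0.621,-1.463,87],[88,2,-47,0.604,0.621,-1.463,87],[88,2,-47,0.604,0.621,-1.463,87],[88,2,-47,0.604,0.621,-1.463,87],[88,2,-47,0.604,0.621,-1.463,87]]]}}

```text
clock: 24.2
eef_pos: [646.1, -239.8, 332.3]
ee_rot: [[0.139, 0.98, 0.142], [0.695, -0.199, 0.691], [0.706, 0.003, -0.708]]
contact_force: [0.2, 0.5, 1.1]
width: 0.999
gripper_force: 0.0
```

```bash
python3 - <<'E'
from h import *
p,R,o=state(); print(o["joint_positions"].round(2))
Rt=tilt(-.2,.785); d=Rt[:,2]; cen=np.array([648,-221,36.]); g=cen-4*d
go(g+19*d-70*d,Rt); go(g+19*d,Rt)
E
```

```text
[-0.79  0.7   1.04  0.66  1.84 -0.55]
go [-195.9, -2.6, 168.2] [0.002, 0.001, 0.002] rows>= 5.2
go [-195.8, -2.8, 238.2] [0.002, 0.001, 0.002] rows>= 6.2
```

Request:
{"op": "step_arm", "data": {"commands": [[[-50,-2.5,30,0,0,0,87],[-100,-2.5,60,0,0,0,87],[-150,-2.5,90,0,0,0,87],[-196,-2.5,120,0,0,0,87],[-196,-2.5,168,0,0,0,87],[-196,-2.5,190,0,0,0,87],[-196,-2.5,210,0,0,0,87],[-196,-2.5,225,0,0,0,87],[-196,-2.5,238,0,0,0,87],[-196,-2.5,238,0,0,0,87],[-196,-2.5,238,0,0,0,87]]]}}

```text
clock: 25.3
eef_pos: [651.2, -211.9, 26.0]
ee_rot: [[0.137, 0.98, 0.144], [0.696, -0.198, 0.69], [0.705, 0.005, -0.709]]
contact_force: [-0.1, 0.5, 0.0]
width: 1.0
gripper_force: 0.0
```

Request:
{"op": "step_arm", "data": {"commands": [[[0,0,0,0,0,0,45],[0,0,0,0,0,0,45],[0,0,0,0,0,0,45],[0,0,0,0,0,0,45],[0,0,0,0,0,0,45],[0,0,0,0,0,0,45]]]}}

```text
clock: 25.9
eef_pos: [650.7, -211.6, 25.2]
ee_rot: [[0.138, 0.98, 0.143], [0.695, -0.199, 0.691], [0.706, 0.004, -0.708]]
contact_force: [-1.0, -0.4, 1.0]
width: 0.665
gripper_force: 29.9
```

```bash
python3 - <<'E'
from h import *
p,R,o=state(); print(p,o["width"]*87,o["gripper_force"],o["contact_force"])
Rt=tilt(-.2,-.785)
go([p[0],p[1],140],R); go([645,-215,140],Rt)
E
```

```text
[ 650.7214926  -211.62111524   25.24548096] 57.81666511390496 29.911768566817045 [-0.96670301 -0.43020319  0.96979862]
go [81.0, 0.4, -81.3] [0.0, 0.0, 0.0] rows>= 2.3
go [77.9, -4.5, -84.4] [0.004, -1.569, -0.0] rows>= 10.5
```

Request:
{"op": "step_arm", "data": {"commands": [[[30,0,-30,0,0,0,45],[60,0,-60,0,0,0,45],[90,0,-90,0,0,0,45],[90,-4,-90,0,-0.2,0,45],[90,-4,-90,0,-0.35,0,45],[90,-4,-90,0,-0.5,0,45],[90,-4,-90,0,-0.65,0,45],[90,-4,-90,0,-0.8,0,45],[90,-4,-90,0,-0.95,0,45],[90,-4,-90,0,-1.1,0,45],[90,-4,-90,0,-1.25,0,45],[90,-4,-90,0,-1.4,0,45],[90,-4,-90,0,-1.57,0,45],[90,-4,-90,0,-1.57,0,45],[90,-4,-90,0,-1.57,0,45],[90,-4,-90,0,-1.57,0,45]]]}}

```text
clock: 27.5
eef_pos: [646.1, -209.8, 151.5]
ee_rot: [[0.142, 0.98, -0.139], [0.694, -0.198, -0.693], [-0.706, 0.002, -0.708]]
contact_force: [-0.3, -0.6, -1.3]
width: 0.664
gripper_force: 29.9
```

```bash
python3 - <<'E'
from h import *
p,R,o=state(); print(o["joint_positions"].round(2),o["width"]*87,p)
# jar centre is 15 beyond? centre = TCP - 19d + 4d
Rt=tilt(-.2,-.785); d=Rt[:,2]
# where the jar centre sits in the tool frame (from pick): centre(648,-221,36) vs TCP (650.7,-211.6,25.2)
Rl=tilt(-.2,.785); off=Rl.T@(np.array([648,-221,36.])-np.array([650.7,-211.6,25.2])); print(off)
cen=np.array([640,-214,3+29+1.5]); t=cen-Rt@off; print(t)
go(t+[0,0,30],Rt); go(t,Rt)
E
```

```text
[-0.16  0.8   1.37 -0.87  1.18  0.48] 57.81048315658848 [ 646.06418805 -209.76987738  151.47607017]
[  0.73736036  -0.77868805 -14.53065534]
[ 638.61908039 -224.73180845   23.74236974]
go [57.6, -4.5, 80.6] [0.002, -0.001, -0.001] rows>= 2.0
go [78.8, -4.6, 101.8] [0.002, -0.001, -0.001] rows>= 2.6
```

Request:
{"op": "step_arm", "data": {"commands": [[[30,-4.5,45,0,0,0,45],[57.5,-4.5,80.5,0,0,0,45],[68,-4.5,91,0,0,0,45],[74,-4.5,97,0,0,0,45],[78,-4.5,101,0,0,0,45],[78,-4.5,101,0,0,0,45],[78,-4.5,101,0,0,0,45]]]}}

```text
clock: 28.2
eef_pos: [640.4, -225.5, 27.8]
ee_rot: [[0.145, 0.98, -0.135], [0.692, -0.198, -0.695], [-0.708, 0.007, -0.706]]
contact_force: [-0.7, -0.4, -2.4]
width: 0.664
gripper_force: 29.9
```

Request:
{"op": "step_arm", "data": {"commands": [[[1.5,0,1.5,0,0,0,45],[2.5,0,2.5,0,0,0,45],[3,0,3,0,0,0,45],[3,0,3,0,0,0,45]]]}}

```text
clock: 28.6
eef_pos: [640.1, -225.3, 24.3]
ee_rot: [[0.143, 0.98, -0.136], [0.69, -0.198, -0.696], [-0.709, 0.006, -0.705]]
contact_force: [-1.9, 3.1, 6.8]
width: 0.665
gripper_force: 29.9
```

Request:
{"op": "step_arm", "data": {"commands": [[[0,0,0,0,0,0,70],[0,0,0,0,0,0,87],[0,0,0,0,0,0,87],[0,0,0,0,0,0,87],[0,0,-30,0,0,0,87],[0,0,-70,0,0,0,87],[0,0,-120,0,0,0,87],[-60,0,-170,0,0,0,87],[-110,0,-200,0,0.15,0,87],[-150,0,-200,0,0.3,0,87],[-200,0,-200,0,0.45,0,87],[-215,0,-200,0,0.6,0,87],[-215,0,-200,0,0.785,0,87],[-215,0,-200,0,0.785,0,87],[-215,0,-200,0,0.785,0,87]]]}}

```text
clock: 30.1
eef_pos: [634.9, -238.2, 315.0]
ee_rot: [[0.203, 0.979, 0.003], [0.979, -0.203, -0.002], [-0.001, 0.003, -1.0]]
contact_force: [0.6, 0.5, -0.1]
width: 1.0
gripper_force: 0.0
```

```bash
python3 - <<'E'
from h import *
c,p,R=wlook(["jar","mat"],"w10"); print(p,R[:,2],p+R@c["mount"][:3,3])
cv2.imwrite("pics/o10.png",ortho(c,p,R,61,540,740,-320,-120,2.5))
E
```

```text
jar [(0.96, [640.9, -211.6, 61.4])]
mat [(0.85, [641.3, -181.4, 3.7])]
[ 634.92832619 -238.22154466  315.03267576] [ 0.00275041 -0.00199893 -0.99999422] [ 649.84268613 -158.64626258  477.36065386]
```

View pics/o10.png

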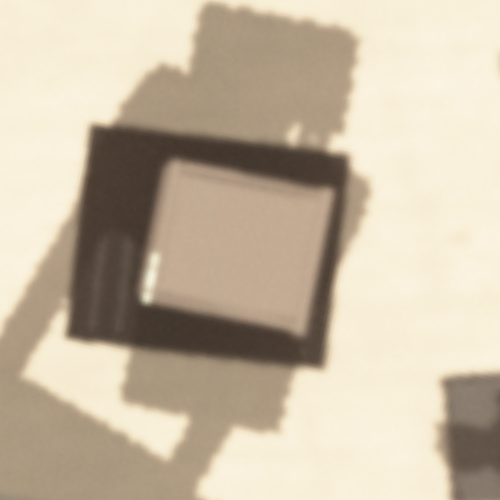

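The jar lies on its side on the mat, mouth to the right, centred at px (238,246), which is (641,-214.5), yaw about -0.18. Next is the second quarter turn, picking from the right again.

```bash
python3 - <<'E'
from h import *
Rt=tilt(-.18,.785); d=Rt[:,2]; cen=np.array([641,-214.5,32.]); t=cen+15*d
p,R,o=state()
go(t-110*d+np.array([0,0,40]),Rt)
print("then in new frame:"); q=t-110*d+np.array([0,0,40]); print(np.round(Rt.T@(t-q),1),t)
E
```

```text
go [-46.3, 2.2, 174.9] [0.009, 0.786, -0.017] rows>= 5.2
then in new frame:
[-28.3  -0.  138.3] [ 642.89813916 -204.06891755   21.38917596]
```

Request:
{"op": "step_arm", "data": {"commands": [[[-46,2,20,0,0.15,0,87],[-46,2,50,0,0.3,0,87],[-46,2,80,0,0.45,0,87],[-46,2,110,0,0.6,0,87],[-46,2,140,0.009,0.786,-0.017,87],[-46,2,175,0.009,0.786,-0.017,87],[-46,2,175,0.009,0.786,-0.017,87],[-46,2,175,0.009,0.786,-0.017,87],[-46,2,175,0.009,0.786,-0.017,87]]]}}

```text
clock: 31.15
eef_pos: [631.1, -280.4, 142.9]
ee_rot: [[0.122, 0.984, 0.129], [0.699, -0.178, 0.693], [0.705, 0.005, -0.709]]
contact_force: [-0.2, 0.7, 0.8]
width: 1.005
gripper_force: 0.0
```

```bash
python3 - <<'E'
from h import *
Rt=tilt(-.18,.785); d=Rt[:,2]; cen=np.array([641,-214.5,32.]); t=cen+15*d
p,R,o=state(); print(p); go(t-60*d,Rt); go(t,Rt)
E
```

```text
[ 631.08718471 -280.39370124  142.94840059]
go [-31.1, -2.4, 80.6] [0.003, 0.003, 0.005] rows>= 1.7
go [-30.9, -2.6, 140.6] [0.003, 0.003, 0.005] rows>= 2.9
```

Request:
{"op": "step_arm", "data": {"commands": [[[-31,-2.5,30,0.003,0.003,0.005,87],[-31,-2.5,70,0.003,0.003,0.005,87],[-31,-2.5,100,0.003,0.003,0.005,87],[-31,-2.5,125,0.003,0.003,0.005,87],[-31,-2.5,140,0.003,0.003,0.005,87],[-31,-2.5,140,0.003,0.003,0.005,87],[-31,-2.5,140,0.003,0.003,0.005,45],[-31,-2.5,140,0.003,0.003,0.005,45],[-31,-2.5,140,0.003,0.003,0.005,45],[-31,-2.5,140,0.003,0.003,0.005,45],[-31,-2.5,140,0.003,0.003,0.005,45],[-31,-2.5,140,0.003,0.003,0.005,45]]]}}

```text
clock: 32.35
eef_pos: [641.8, -206.1, 19.8]
ee_rot: [[0.13, 0.983, 0.128], [0.694, -0.183, 0.697], [0.708, -0.002, -0.706]]
contact_force: [0.2, -1.0, 3.2]
width: 0.666
gripper_force: 30.0
```

```bash
python3 - <<'E'
from h import *
p,R,o=state(); print(p.tolist(),o["width"]*87,o["gripper_force"],o["contact_force"])
E
```

```text
[641.8462382579638, -206.10478069755442, 19.760746895585477] 57.90942125529628 29.98573148273863 [ 0.19901398 -1.03790857  3.20304309]
```

Request:
{"op": "step_arm", "data": {"commands": [[[30,0,-30,0,0,0,45],[60,0,-60,0,0,0,45],[90,0,-90,0,0,0,45],[90,0,-90,0,-0.2,0,45],[90,0,-90,0,-0.35,0,45],[90,0,-90,0,-0.5,0,45],[90,0,-90,0,-0.65,0,45],[90,0,-90,0,-0.8,0,45],[90,0,-90,0,-0.95,0,45],[90,0,-90,0,-1.1,0,45],[90,0,-90,0,-1.25,0,45],[90,0,-90,0,-1.4,0,45],[90,0,-90,0,-1.57,0,45],[90,0,-90,0,-1.57,0,45],[90,0,-90,0,-1.57,0,45],[90,0,-90,0,-1.57,0,45]]]}}

```text
clock: 33.95
eef_pos: [641.0, -205.1, 145.4]
ee_rot: [[0.124, 0.983, -0.132], [0.699, -0.181, -0.691], [-0.704, -0.006, -0.71]]
contact_force: [-1.0, 0.3, -1.5]
width: 0.667
gripper_force: 30.0
```

```bash
python3 - <<'E'
from h import *
p,R,o=state(); print(o["width"]*87,p)
Rt=tilt(-.18,-.785); Rl=tilt(-.18,.785); off=Rl.T@np.array([641-641.8,-214.5+206.1,32-19.8]); print(off)
cen=np.array([640,-210,3+33+2]); t=cen-Rt@off; print(t)
go(t+[0,0,30],Rt); go(t,Rt)
E
```

```text
58.04192053246234 [ 641.02429337 -205.1452367   145.38678155]
[  2.67589278   0.71677346 -14.57277714]
[ 637.11184547 -221.86797864   29.5827768 ]
go [48.2, -0.3, 73.0] [-0.006, -0.004, 0.003] rows>= 1.8
go [69.3, -0.1, 94.3] [-0.006, -0.004, 0.003] rows>= 2.3
```

Request:
{"op": "step_arm", "data": {"commands": [[[25,0,40,-0.006,-0.004,0,45],[48,0,73,-0.006,-0.004,0,45],[58,0,83,-0.006,-0.004,0,45],[65,0,90,-0.006,-0.004,0,45],[68,0,93,-0.006,-0.004,0,45],[69.5,0,94.5,-0.006,-0.004,0,45],[69.5,0,94.5,-0.006,-0.004,0,45]]]}}

```text
clock: 34.65
eef_pos: [638.8, -222.4, 31.7]
ee_rot: [[0.127, 0.984, -0.124], [0.695, -0.177, -0.697], [-0.708, 0.002, -0.707]]
contact_force: [-0.8, 0.3, -1.9]
width: 0.669
gripper_force: 30.0
```

Request:
{"op": "step_arm", "data": {"commands": [[[1.5,0,1.5,0,0,0,45],[2.5,0,2.5,0,0,0,45],[3,0,3,0,0,0,45],[3,0,3,0,0,0,45]]]}}

```text
clock: 35.05
eef_pos: [638.5, -222.2, 27.9]
ee_rot: [[0.126, 0.984, -0.124], [0.694, -0.177, -0.698], [-0.709, 0.002, -0.705]]
contact_force: [-0.6, 2.7, 5.2]
width: 0.668
gripper_force: 30.0
```

Request:
{"op": "step_arm", "data": {"commands": [[[0,0,0,0,0,0,70],[0,0,0,0,0,0,87],[0,0,0,0,0,0,87],[0,0,0,0,0,0,87],[0,0,-30,0,0,0,87],[0,0,-70,0,0,0,87],[0,0,-120,0,0,0,87],[-60,0,-170,0,0,0,87],[-110,0,-200,0,0.15,0,87],[-120,0,-200,0,0.3,0,87],[-150,0,-200,0,0.45,0,87],[-150,0,-200,0,0.6,0,87],[-150,0,-200,0,0.785,0,87],[-150,0,-200,0,0.785,0,87]]]}}

```text
clock: 36.45
eef_pos: [643.6, -191.4, 275.0]
ee_rot: [[0.182, 0.983, 0.003], [0.983, -0.182, 0.0], [0.001, 0.003, -1.0]]
contact_force: [-0.1, -0.2, -0.1]
width: 0.999
gripper_force: 0.0
```

```bash
python3 - <<'E'
from h import *
p,R,o=state(); print(p)
go([530,-300,240],Rdown(0.05)); print(p)
E
```

```text
[ 643.61031265 -191.39887486  274.99869511]
go [-127.5, -92.0, 34.7] [0.002, -0.002, 1.338] rows>= 8.9
[ 643.61031265 -191.39887486  274.99869511]
```

Request:
{"op": "step_arm", "data": {"commands": [[[-127,-92,35,0,0,1.338,87],[-127,-92,35,0,0,1.338,87],[-127,-92,35,0,0,1.338,87],[-127,-92,35,0,0,1.338,87],[-127,-92,35,0,0,1.338,87],[-127,-92,35,0,0,1.338,87],[-127,-92,35,0,0,1.338,87],[-127,-92,35,0,0,1.338,87],[-127,-92,35,0,0,1.338,87],[-127,-92,35,0,0,1.338,87],[-127,-92,35,0,0,1.338,87],[-127,-92,35,0,0,1.338,87]]]}}

```text
clock: 37.65
eef_pos: [530.9, -296.1, 238.5]
ee_rot: [[0.998, 0.056, -0.0], [0.056, -0.998, -0.001], [-0.0, 0.001, -1.0]]
contact_force: [-0.4, 0.1, 0.4]
width: 0.999
gripper_force: 0.0
```

```bash
python3 - <<'E'
from h import *
c,p,R=wlook(["jar","clip","post"],"w11"); print(p,(p+R@c["mount"][:3,3]).tolist())
a=ortho(c,p,R,54,500,600,-400,-290,5.); b=ortho(c,p,R,69,590,690,-265,-155,5.)
cv2.imwrite("pics/o11.png",cv2.resize(np.hstack([a,b]),None,fx=.72,fy=.72,interpolation=cv2.INTER_AREA)); print(a.shape)
E
```

```text
jar [(0.67, [642.3, -203.9, 30.1]), (0.18, [570.8, -338.9, 9.6])]
clip [(0.68, [544.9, -340.5, 68.3]), (0.4, [336.7, -255.7, 65.9])]
post [(0.93, [568.3, -342.3, 9.6])]
[ 530.90511844 -296.08906279  238.54939173] [611.1710908234086, -291.874687977001, 400.9545196781252]
(500, 550, 3)
```

View pics/o11.png

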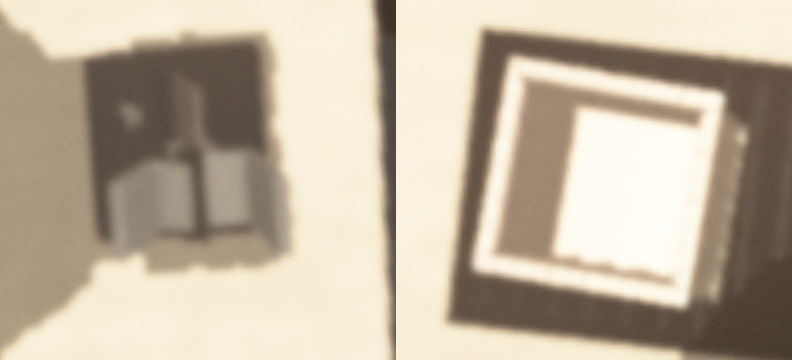

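The jar now stands mouth up on the mat, rim corners (510,57), (723,93), (688,305), (474,270), so the rim centre is at (639.7,-211.4) with yaw -0.168. The clip's slot is at px (199,190), which is about (550,-345), with the moving lever on the +y side and yaw about 0.09. Grasping the clip.

```bash
python3 -c "
from h import *
go([550,-345.2,67],Rdown(.09))"
```

```text
go [16.3, 49.9, 171.6] [0.001, 0.0, -0.035] rows>= 3.6
```

Request:
{"op": "step_arm", "data": {"commands": [[[16.3,49.9,20,0,0,-0.035,70],[16.3,49.9,60,0,0,-0.035,70],[16.3,49.9,100,0,0,-0.035,70],[16.3,49.9,130,0,0,-0.035,70],[16.3,49.9,155,0,0,-0.035,70],[16.3,49.9,171,0,0,-0.035,70],[16.3,49.9,171,0,0,-0.035,70],[16.3,49.9,171,0,0,-0.035,70]]]}}

```text
clock: 38.65
eef_pos: [550.5, -345.6, 68.3]
ee_rot: [[0.996, 0.09, 0.001], [0.09, -0.996, -0.002], [0.001, 0.002, -1.0]]
contact_force: [0.6, -0.4, -0.3]
width: 0.805
gripper_force: 0.0
```

```bash
python3 -c "
from h import *
go([550,-345.2,67],Rdown(.09)); print(state()[2]['contact_force'])"
```

```text
go [-0.5, -0.5, 1.3] [0.002, -0.001, -0.0] rows>= 0.0
[ 0.58316869 -0.37065408 -0.25069535]
```

Request:
{"op": "step_arm", "data": {"commands": [[[0,0,1,0,0,0,50],[0,0,1,0,0,0,40],[0,0,1,0,0,0,34],[0,0,1,0,0,0,20],[0,0,1,0,0,0,20],[0,0,1,0,0,0,20],[0,0,1,0,0,0,20],[0,0,1,0,0,0,20]]]}}

```text
clock: 39.45
eef_pos: [550.6, -346.3, 68.4]
ee_rot: [[0.996, 0.09, 0.002], [0.09, -0.996, -0.004], [0.001, 0.004, -1.0]]
contact_force: [-2.4, 0.0, 6.0]
width: 0.34
gripper_force: 30.0
```

```bash
python3 -c "
from h import *
p,R,o=state(); print(p,o['width']*87,o['gripper_force'],o['contact_force'],o['ft_torque'])"
```

```text
[ 550.64880051 -346.31408645   68.3851548 ] 29.612907452661013 30.00036070123315 [-2.40056062  0.01717149  6.00099448] [0.1292954  0.21100219 0.03557844]
```

Request:
{"op": "step_arm", "data": {"commands": [[[0,0,-10,0,0,0,20],[0,0,-25,0,0,0,20],[0,0,-45,0,0,0,20],[0,0,-80,0,0,0,20],[0,0,-100,0,0,0,20],[0,0,-100,0,0,0,20]]]}}

```text
clock: 40.05
eef_pos: [552.3, -347.1, 171.5]
ee_rot: [[0.996, 0.09, 0.007], [0.09, -0.996, -0.008], [0.006, 0.008, -1.0]]
contact_force: [-0.4, -0.7, 0.3]
width: 0.343
gripper_force: 30.0
```

```bash
python3 - <<'E'
from h import *
p,R,o=state(); print(p,o['width']*87,o['gripper_force'],o['contact_force'])
psi=-.168; yj=np.array([-np.sin(psi),np.cos(psi)]); cen=np.array([639.7,-211.4])
outer=cen-30*yj; t=outer+1.5*yj; print(t)   # slot middle relative to the right wall: see plan
go([*t,69+14.4+60],Rdown(psi))
E
```

```text
[ 552.29216263 -347.10980991  171.47270723] 29.859980631773265 29.999091178178787 [-0.36139809 -0.66968441  0.28183884]
[ 634.93449099 -239.49875307]
go [91.8, -100.0, 27.8] [0.007, -0.007, 0.258] rows>= 2.8
```

```bash
python3 - <<'E'
from h import *
psi=-.168; yj=np.array([-np.sin(psi),np.cos(psi)]); cen=np.array([639.7,-211.4])
t=cen-32*yj; print(t); go([*t,140],Rdown(psi))
E
```

```text
[ 634.34925304 -242.94947713]
go [90.9, -96.6, 31.3] [0.007, -0.007, 0.258] rows>= 2.7
```

Request:
{"op": "step_arm", "data": {"commands": [[[30,-32,0,0.007,-0.007,0.1,20],[60,-64,0,0.007,-0.007,0.2,20],[91,-97,5,0.007,-0.007,0.258,20],[91,-97,15,0.007,-0.007,0.258,20],[91,-97,31,0.007,-0.007,0.258,20],[91,-97,31,0.007,-0.007,0.258,20],[91,-97,31,0.007,-0.007,0.258,20],[91,-97,31,0.007,-0.007,0.258,20]]]}}

```text
clock: 40.85
eef_pos: [631.9, -241.2, 135.9]
ee_rot: [[0.986, -0.168, -0.006], [-0.168, -0.986, 0.006], [-0.007, -0.005, -1.0]]
contact_force: [0.7, 0.4, 0.3]
width: 0.342
gripper_force: 30.0
```

```bash
python3 - <<'E'
from h import *
p,R,o=state(); print(p,o["width"]*87); psi=-.168; yj=np.array([-np.sin(psi),np.cos(psi)])
t=np.array([639.7,-211.4])-32*yj; go([*t,140],Rdown(psi))
c,p,R=wlook(["jar","clip"],"w12")
a=ortho(c,p,R,69,590,690,-265,-155,5.)
# expected fixed jaw tip and rim outline, drawn
cam=p+R@c["mount"][:3,3]; print(cam)
def px(q,h):
    q=cam[:2]+(np.array(q)-cam[:2])*(cam[2]-69)/(cam[2]-h); return int((-155-q[1])*5),int((690-q[0])*5)
xj=np.array([np.cos(psi),np.sin(psi)]); cen=np.array([639.7,-211.4])
cs=[cen+30*(i*xj+j*yj) for i,j in((1,1),(1,-1),(-1,-1),(-1,1))]
a=a.copy(); cv2.polylines(a,[np.array([px(q,69) for q in cs])],True,(0,0,255))
org=p[:2]; tz=p[2]-14.4-28
for yy,col in((-1.5,(255,0,0)),(16,(0,160,0))):
    cv2.line(a,px(org+yy*R[:2,1]*-1-10*R[:2,0],tz),px(org+yy*R[:2,1]*-1+10*R[:2,0],tz),col,1)
cv2.imwrite("pics/o12.png",a)
E
```

```text
[ 631.92053019 -241.22344723  135.88259796] 29.768499368798533
go [2.7, 1.3, -4.1] [-0.005, 0.007, -0.001] rows>= 0.1
jar [(0.66, [634.2, -202.0, 34.5])]
clip [(0.65, [633.3, -241.2, 132.8]), (0.16, [573.4, -344.8, 11.3])]
[ 712.11140172 -256.42708214  297.7309069 ]
```

View pics/o12.png

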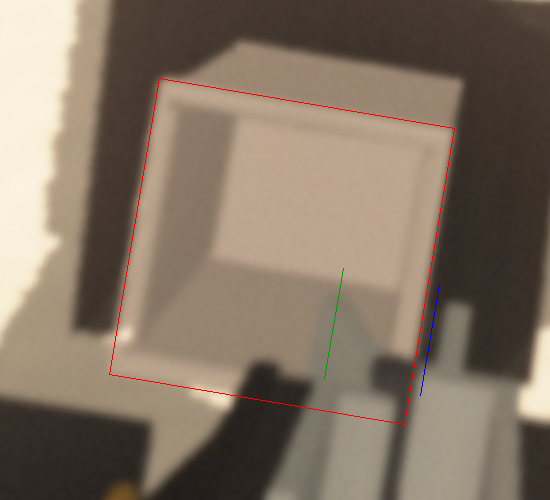

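The rim outline matches. The fixed jaw's tip at (447,305) is about 4 mm outside the wall, and the moving jaw at (330,290) is inside the jar. Descending partway.

Request:
{"op": "step_arm", "data": {"commands": [[[2.7,0,10,-0.005,0.007,0,20],[2.7,0,18,-0.005,0.007,0,20],[2.7,0,24,-0.005,0.007,0,20],[2.7,0,30,-0.005,0.007,0,20],[2.7,0,34,-0.005,0.007,0,20],[2.7,0,36,-0.005,0.007,0,20],[2.7,0,36,-0.005,0.007,0,20]]]}}

```text
clock: 41.7
eef_pos: [634.3, -240.6, 99.1]
ee_rot: [[0.986, -0.168, -0.001], [-0.168, -0.986, 0.0], [-0.001, -0.0, -1.0]]
contact_force: [-0.7, -0.5, 0.0]
width: 0.341
gripper_force: 30.0
```

Request:
{"op": "step_arm", "data": {"commands": [[[0,-0.7,0,0,0,0,20],[0,-0.7,3,0,0,0,20],[0,-0.7,6,0,0,0,20],[0,-0.7,9,0,0,0,20],[0,-0.7,11,0,0,0,20],[0,-0.7,11,0,0,0,20]]]}}

```text
clock: 42.3
eef_pos: [634.2, -239.8, 88.0]
ee_rot: [[0.986, -0.168, -0.002], [-0.168, -0.986, 0.001], [-0.002, -0.0, -1.0]]
contact_force: [-0.1, 0.5, -0.3]
width: 0.338
gripper_force: 30.0
```

Request:
{"op": "step_arm", "data": {"commands": [[[0,0,1.5,0,0,0,20],[0,0,3,0,0,0,20],[0,0,4,0,0,0,20],[0,0,4.7,0,0,0,20],[0,0,4.7,0,0,0,20]]]}}

```text
clock: 42.8
eef_pos: [634.5, -239.8, 83.7]
ee_rot: [[0.986, -0.168, -0.001], [-0.168, -0.986, 0.0], [-0.001, -0.0, -1.0]]
contact_force: [1.1, 0.8, -1.4]
width: 0.343
gripper_force: 30.0
```

Request:
{"op": "step_arm", "data": {"commands": [[[0,0,1,0,0,0,20],[0,0,1.8,0,0,0,20],[0,0,2.4,0,0,0,20],[0,0,2.4,0,0,0,20]]]}}

```text
clock: 43.2
eef_pos: [634.7, -240.5, 83.2]
ee_rot: [[0.986, -0.167, -0.0], [-0.167, -0.986, -0.001], [0.0, 0.001, -1.0]]
contact_force: [-1.4, 1.7, 7.3]
width: 0.341
gripper_force: 30.0
```

The block rests on the rim: 7 N at the expected height. Opening slowly and retreating.

Request:
{"op": "step_arm", "data": {"commands": [[[0,0,-0.5,0,0,0,34],[0,0,-0.5,0,0,0,40],[0,0,-0.5,0,0,0,48],[0,0,-0.5,0,0,0,56],[0,0,-0.5,0,0,0,64],[0,0,-0.5,0,0,0,74],[0,0,-0.5,0,0,0,74],[0,0,-0.5,0,0,0,74],[0,0,-20,0,0,0,74],[0,0,-50,0,0,0,74],[0,0,-100,0,0,0,80],[-80,0,-150,0,0,0,87],[-100,0,-190,0,0,0,87],[-100,0,-190,0,0,0,87],[-100,0,-190,0,0,0,87]]]}}

```text
clock: 44.7
eef_pos: [535.4, -223.7, 276.3]
ee_rot: [[0.986, -0.168, 0.005], [-0.168, -0.986, -0.004], [0.006, 0.003, -1.0]]
contact_force: [0.2, -0.7, 0.5]
width: 0.999
gripper_force: 0.0
```

```bash
python3 - <<'E'
from h import *
c,p,R=wlook(["jar","clip","post","tube_1","strap_knob","strap","specimen_pot_1","mat"],"w13"); print(p,state()[2]["width"])
for n in("top","scene"):
    c2=read_camera(n)
    for t in["clip","jar","tube_1","strap_knob","specimen_pot_1"]:
        print(n,t,[(round(d["confidence"],2),np.round(world(c2,d["centre"])).tolist()) for d in look_for(t,n)[:3]])
    np.savez(f"pics/fin_{n}",**c2)
a=cv2.resize(ortho(c,p,R,69,590,690,-265,-155,5.),(440,400)); b=overlay(c,p,R,(468,-127.5,-.178),76.5,(400,580,-240,-40),2.0,0)
s=np.load("pics/fin_scene.npz")["img"][:,:,::-1][150:300,220:420]
A=np.zeros((600,800,3),np.uint8); A[:360,:400]=b[:360,:400]; A[:360,400:]=cv2.resize(a,(400,360)); A[360:600,:320]=cv2.resize(s,(320,240)); 
cv2.imwrite("pics/fin.png",A)
E
```

```text
jar [(0.81, [647.5, -195.2, 31.6])]
clip [(0.78, [634.4, -225.8, 79.7]), (0.64, [472.9, -140.7, 80.3])]
post [(0.91, [556.0, -343.7, 8.2]), (0.27, [475.1, -141.2, 80.0])]
tube_1 [(0.83, [517.9, -77.5, 66.3]), (0.74, [481.6, -191.2, 69.5])]
strap_knob [(0.66, [473.0, -143.6, 79.7]), (0.2, [515.9, -74.3, 62.5]), (0.18, [475.9, -136.6, 14.6])]
strap [(0.81, [465.5, -141.5, 75.7])]
specimen_pot_1 [(0.7, [322.0, -254.5, 69.3])]
mat [(0.84, [635.5, -221.8, 2.9]), (0.51, [646.2, -190.4, 34.1])]
[ 535.42712269 -223.65452872  276.31038572] 1.0014562751905831
top clip [(0.48, [492.0, -149.0, 8.0])]
top jar []
top tube_1 [(0.65, [491.0, -189.0, 62.0]), (0.46, [520.0, -83.0, 62.0])]
top strap_knob [(0.62, [464.0, -160.0, 73.0]), (0.31, [490.0, -193.0, 61.0])]
top specimen_pot_1 [(0.66, [329.0, -253.0, 61.0])]
scene clip [(0.57, [619.0, -209.0, 39.0]), (0.55, [633.0, -239.0, 82.0])]
scene jar [(0.8, [616.0, -207.0, 36.0])]
scene tube_1 [(0.91, [439.0, -196.0, 57.0]), (0.7, [448.0, -66.0, 65.0]), (0.66, [630.0, -239.0, 82.0])]
scene strap_knob [(0.67, [464.0, -145.0, 79.0]), (0.29, [457.0, -138.0, 21.0])]
scene specimen_pot_1 [(0.73, [308.0, -267.0, 49.0])]
```

View pics/fin.png

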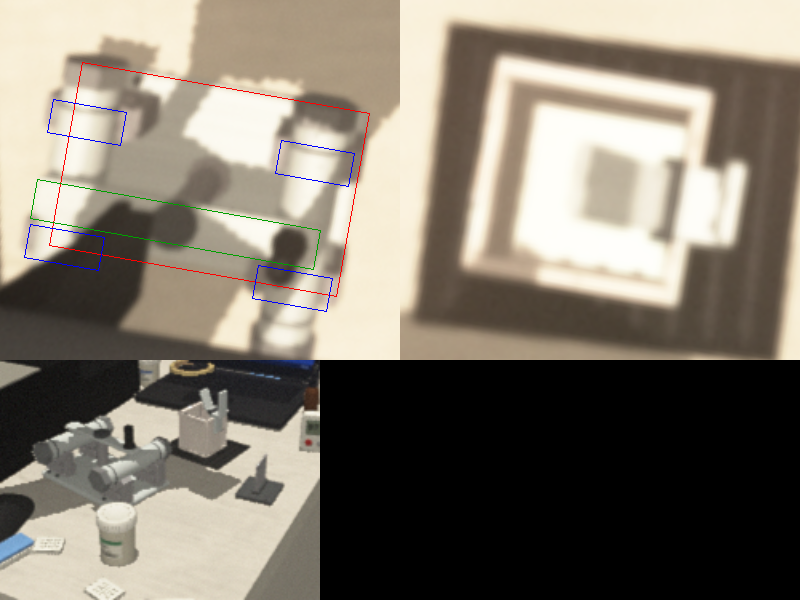

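The final picture shows the strap square over both tubes on its overlay, the jar mouth up on the mat, and the clip upright astride the jar's right wall at (690,205). The pot has not moved and the arm is clear, so I'm handing in.

```bash
python3 -c "
from h import *
print(order.hand_in())"
```

```text
the job is handed in; nothing more can be done
None
```

I handed the job in at about 45 s on the robot clock, and no result came back: both tubes are seated under the shut strap, the jar stands mouth up on the mat with the clip down on its rim, and the specimen pot was not moved.

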